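Steer the laser spot onto the cross

ROBOT

A 6-joint arm with a two-finger parallel gripper is mounted at the origin on the work surface. World frame = base frame: x ahead of the robot, y to its left, z up, the work surface at z = 0. Lengths are in m, angles in rad, forces in N, time in s.
With the tool pointing down it reaches from about 0.3 to 1 m from the base axis. Payload 5.1 kg.
Tool frame: the origin (TCP) lies midway between the tips of the shut fingers; the grasp point (between the pads) lies 19 mm behind it; z points along the fingers, y is the line along which they close (so a half turn about z gives the same grasp; the last joint's range is limited). The gripper opens to 95 mm and grips with 3 to 60 N. Pads are 20 mm wide; open, the fingers measure 119 mm over their backs; the gripper's body (75 mm by 180 mm) begins 59 mm behind the grasp point.
Start: joints at [1.129, 0.124, 1.65, -0, 1.367, -0.083], TCP at [0.228, 0.609, 0.215] pointing down, gripper open.
Joint ranges: [-2.61, 2.61], [-1.02, 2.33], [0.03, 2.71], [-1.35, 4.49], [0.32, 2.68], [-2.91, 2.91]. Speed limits (rad/s): [2.57, 2.57, 3.14, 3.14, 3.14, 3.14].

INTERFACE

Orientations are given as [roll, pitch, yaw] about the fixed x, y, z axes, in that order (R = Rz(yaw) Ry(pitch) Rx(roll)).
In Python, from plant import ctrl gives the robot as it stands.
- The arm moves only by the tool arm_command, never from a script. Its argument "steps" is a list of rows, each a list of 4 numbers: the shift along the tool's x, y, z in cm, then the turn about the tool's z in degrees. A call has exactly 10 rows; each row is the pose to reach, as a shift and turn from the pose commanded when the call began, along the tool's axes at that moment; what a row does not reach only later rows make up. A row lasts 1/12 s, in which the tool goes at most 41.7 mm and 7.16 degrees, less where a joint would pass 70% of its speed; a pose out of reach is approached as far as the arm can. A call with a gripper value outside its range is refused whole. "claw" is the finger opening in cm, from 0 to 9.51, set as the call begins (left out, the last holds). The fingers move at their own pace and stop on an object; "newtons" is the grip in N (left out, the last holds). Time passes only in rows, so rows that repeat a pose let the fingers close, or fill a call up. It gives the time, the measured TCP pose, the force, the opening and the grip force at its end, in the units of the state.
- ctrl.state(): the state, without advancing time (a new reading comes with each control period).
- ctrl.snapshot(name): name is "scene" or "top"; returns the picture (384x512x3 uint8, red, green, blue); there is no depth.
- ctrl.calibration(name): a dict with "mtx" (3x3 intrinsics, pixels), "pose" (4x4, takes a point from camera to world coordinates). Camera axes: x right, y down, z forward; pixel columns grow to the right and rows downward; lengths in m; the calibration is good to about 2 mm. A picture is of the moment at which its call begins. calibration takes no time and is no camera call.
- ctrl.close_job(): hands the job in; it is judged then, once.
The state is a dict: "time": time; "joint_positions": joint angles; "joint_velocities": joint speeds; "tau": joint torques, N m; "position": TCP position; "eef_rot": TCP orientation; "wrist_force": force on the tool from outside, world axes, zero at the start; "moment": the same for the moment, N m; "opening": opening from 0.0 (shut) to 1.0 (fully open); "gripper_force": force on a finger pad.
Only numpy, scipy, OpenCV 4.12 (cv2) and the standard library are available. Lean on these libraries where they do the work, as an engineer would, in place of code of your own. Each camera call takes 0.05 s, during which the arm holds its last target. There are 200 camera calls.

TASK

On the optics board, use the two knobs on top of the mirror stand to steer the red light spot onto the cross printed on the white screen, not onto one of the other marks. Turn the side knob to swing the spot sideways and the top knob to move it in or out; bring it to the middle of the cross and let go of the knobs.

Things in the scene. Friction and masses are not known exactly. Their poses are not given: they have to be found in the camera images.
- side_knob_grip (a point): Black knob on the stand's top plate (130 by 200 mm, at z 150 mm), on the laser tube's side. Grip bar 44 long, 14 wide, 34 mm high on a 32 mm round foot 6 mm high. Point on its vertical turning axis, z 180 mm, 10 mm below the bar's top; x along the bar, turns with it. Travel 1.6 rad either way of bar across the board. 1 rad swings the spot 0.3 rad about the top knob's axis, the same way round.
- top_knob_grip (a point): Same kind of knob, same point and axes on it (z 186 mm), in the middle of the 90 mm round swivel head, 95 mm from the side knob toward the screen. Head and top knob turn a little (0.3 rad per rad) with the side knob. Each radian clockwise seen from above moves the spot 55 mm straight away from the top knob's axis; counterclockwise draws it nearer. Both knobs: friction 0.03 N m, stay where left.
- spot_center (a point): Red light spot 11 mm across on the white screen (170 mm square, surface at z 23 mm, middle 210 mm from the top knob's axis), starting near its middle. The point is its centre. It cannot be touched and moves only with the knobs. The dark board, 200 by 620 mm, turned up to 0.35 rad, has the screen at its right end seen from the robot, the stand midway and the laser tube at its left end.
- cross: The target: black plus-shaped cross, 30 mm across, arms 6 mm wide, printed flat on the white screen in one of its four quarters (the others hold a ring, a square outline and a triangle outline of about the same size). Origin at its centre; x points across the board, away from the robot, y along it to the laser tube.

How it is judged:
At the end, for the whole second after the job is handed in: The centre of the light spot stays within 12 mm of the centre of the cross (horizontal distance between spot_center and cross below 0.012 m); the robot touches nothing.
It also fails if it takes over 42 s, if anything falls off the work surface, if the arm or the gripper's body presses on something with over 40 N, if the wrist force passes 120 N, or if a joint passes its speed limit or range.

## Working session

There is one attempt and no reset: what is moved stays moved. The work goes in short steps, Python scripts to look and compute and a tool call to move; the robot and the scene stay as the last step left them, time stands still between calls to the robot, and variables do not carry over. Pictures are saved under pics/ and viewed, at most 10 in all, crops included, and the job is handed in when it is done.

Besides the shell and the picture viewer there is one more tool, called after "Emit:" as name(argument=value, ...) on one line, values as JSON. arm_command: Moves the arm, as the interface text tells. Its arguments: {"type":"object","properties":{"steps":{"type":"array"},"claw":{"type":"number"},"newtons":{"type":"number"}},"required":["steps"]}

```bash
mkdir -p pics; cat > h.py <<'E'
import numpy as np, cv2
from plant import ctrl
def snap(cam,name,crop=None,s=1):
    im=ctrl.snapshot(cam)[:,:,::-1].copy()
    cv2.imwrite(f'pics/{name}_raw.png',im)
    if crop: x0,y0,x1,y1=crop; im=im[y0:y1,x0:x1]
    cv2.imwrite(f'pics/{name}.png',cv2.resize(im,None,fx=s,fy=s,interpolation=cv2.INTER_CUBIC))
def p2w(cam,u,v,z):
    c=ctrl.calibration(cam);T=np.array(c['pose']);K=np.array(c['mtx'])
    d=T[:3,:3]@np.linalg.solve(K,[u,v,1.]);o=T[:3,3]
    return o+d*(z-o[2])/d[2]
E
python3 - <<'E'
from h import *
snap('top','t0',None,1.5)
s=ctrl.state();print(s['position'],s['eef_rot'],s['time'])
c=ctrl.calibration('top');print(c)
E
```

```text
[0.22799139 0.60803189 0.21342083] [-3.13958805e+00 -1.65727692e-04  2.78286061e+00] 0.05
{'mtx': array([[369.29151805,   0.        , 255.27659722],
       [  0.        , 369.29151805, 189.71374142],
       [  0.        ,   0.        ,   1.        ]]), 'pose': array([[ 0.02079443, -0.99966663,  0.01530426,  0.53348994],
       [-0.99951913, -0.0204343 ,  0.02332272, -0.01721995],
       [-0.02300221, -0.01578188, -0.99961084,  0.82590081],
       [ 0.        ,  0.        ,  0.        ,  1.        ]])}
```

View pics/t0.png

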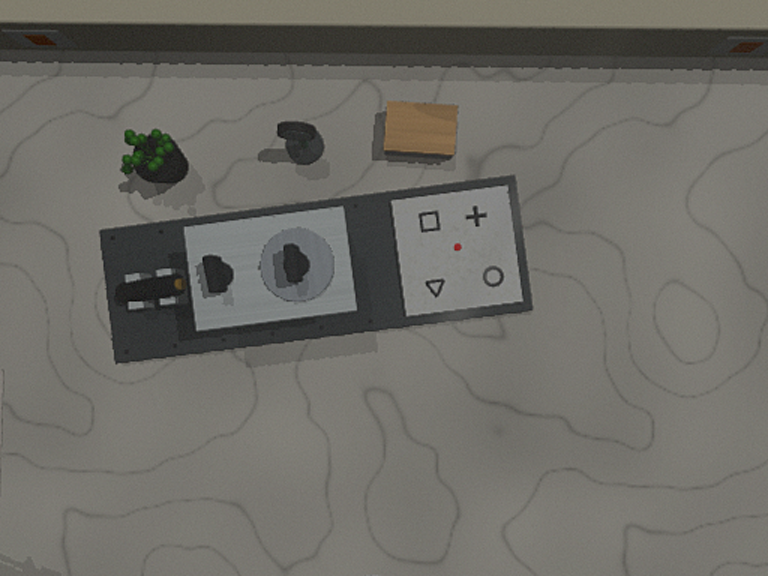

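The top view shows the cross at about (476,216), the spot at (457,247), the side knob at about (217,273) and the top knob at about (294,264), all in 1.5x pixels. I'll enlarge the knobs next.

```bash
python3 - <<'E'
from h import *
im=cv2.imread('pics/t0_raw.png')
cv2.imwrite('pics/t0c.png',cv2.resize(im[130:230,115:245],None,fx=6,fy=6,interpolation=cv2.INTER_CUBIC))
snap('scene','s0',None,1.5)
E
```

```text
(no output)
```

View pics/t0c.png

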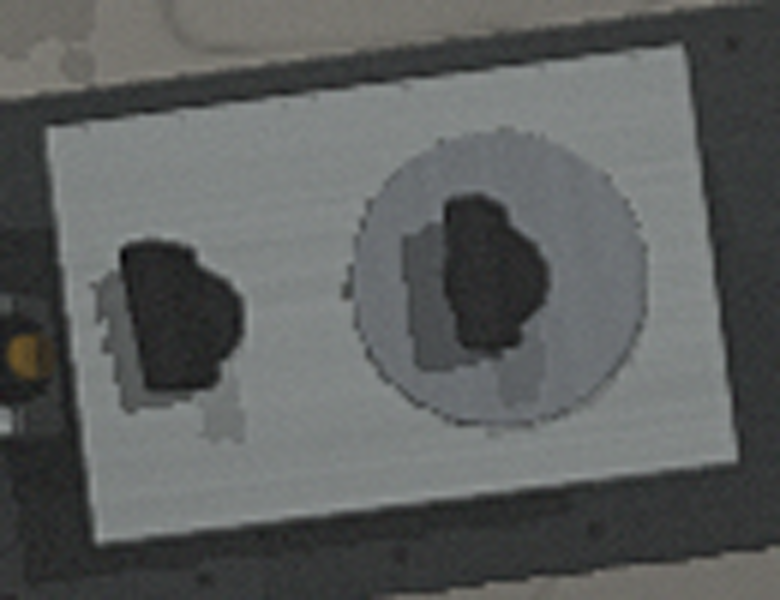

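View pics/s0.png

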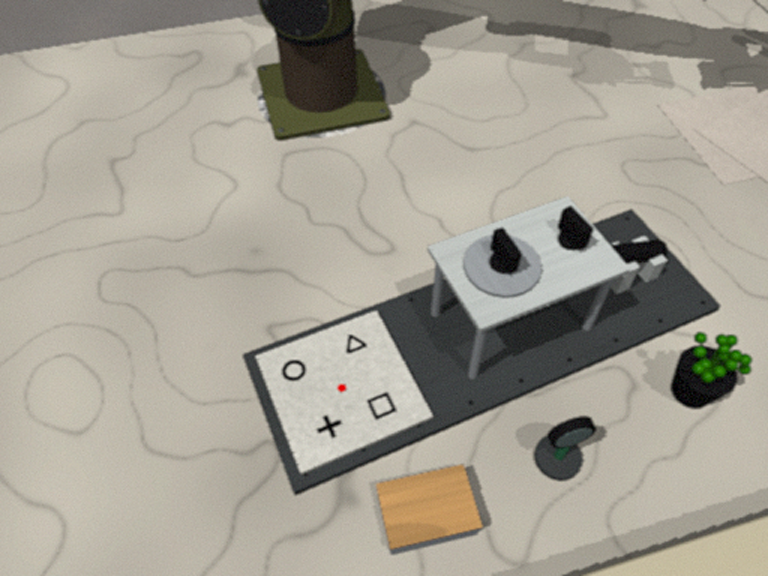

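The crop shows the plate corners at (47,127), (685,43), (738,460) and (97,545), with the head circle centred at (500,279). Both bars lie roughly across the board. The scene view agrees: the cross is in the far-right quarter.

```bash
python3 - <<'E'
from h import *
f=lambda x,y,z:p2w('top',115+(x+.5)/6-.5,130+(y+.5)/6-.5,z)[:2]
g=lambda x,y,z:p2w('top',(x+.5)/1.5-.5,(y+.5)/1.5-.5,z)[:2]
TL,TR,BR,BL=[f(*p,.150) for p in((47,127),(685,43),(738,460),(97,545))]
print(TL,TR,BR,BL,np.linalg.norm(TL-TR),np.linalg.norm(TL-BL))
ax=(TR+BR-TL-BL)/2;ax/=np.linalg.norm(ax); ac=np.array([-ax[1],ax[0]])  # toward screen; away from robot
print('axis',ax,'across',ac,'yaw across',np.degrees(np.arctan2(ac[1],ac[0])))
head=f(500,279,.156); side=head-.095*ax
print('head',head,'side',side)
for a,b in(((122,245),(147,388)),((445,200),(460,345))):
    d=f(*a,.19)-f(*b,.19);print('bar',f(*a,.19),f(*b,.19),np.degrees(np.arctan2(d[1],d[0])))
im=cv2.imread('pics/t0_raw.png').astype(int)
m=(im[:,:,2]-im[:,:,1]>60);m[:, :260]=0;m[:110]=0;v,u=np.nonzero(m);print(u.mean(),v.mean(),len(u))
spot=p2w('top',u.mean(),v.mean(),.023)[:2]
sub=im.sum(2)[130:160,303:332];v,u=np.nonzero(sub<250);print(u.min()+303,u.max()+303,v.min()+130,v.max()+130,u.mean()+303,v.mean()+130)
cross=p2w('top',u.mean()+303,v.mean()+130,.023)[:2]
print('spot',spot,'cross',cross)
for c in(spot,cross):
    d=c-head;print(np.hypot(*d),np.degrees(np.arctan2(d[1],d[0])))
s=ctrl.state();print(s['position'],s['eef_rot'])
E
```

```text
[0.61086698 0.24576953] [0.64018913 0.04933859] [0.51288892 0.0303305 ] [0.48257104 0.22687048] 0.19860740941777053 0.12968045849323928
axis [ 0.15004883 -0.98867859] across [0.98867859 0.15004883] yaw across 8.629756251456659
head [0.56644588 0.10345944] side [0.55219124 0.19738391]
bar [0.57246923 0.20740048] [0.53123605 0.19904132] 11.460201636899724
bar [0.58727299 0.11379808] [0.54551122 0.10846527] 7.277049568415692
304.4117647058824 164.11764705882354 17
311 323 137 150 317.078125 143.578125
spot [ 0.60352028 -0.10399667] cross [ 0.64867337 -0.13057781]
0.21074285251829322 -79.86765556516956
0.24806207389662058 -70.6414016715706
[0.22804671 0.60806013 0.21351232] [-3.13971480e+00 -1.19861087e-04  2.78273735e+00]
```

Emit:
arm_command(steps=[[-2,-1,-2,-3],[-5,-3,-4,-6],[-8,-5,-4,-9],[-11,-7,-4,-12],[-14,-8.5,-4,-15],[-17,-10.5,-4,-18],[-20,-12,-4,-21],[-23,-14,-4,-24],[-26,-16,-4,-27],[-29,-18,-4,-30]], claw=5.5, newtons=20)

```text
time: 0.93
position: [0.437, 0.3366, 0.2541]
eef_rot: [-3.141, -0.001, -2.974]
wrist_force: [0.7, 0.8, -0.0]
opening: 0.581
gripper_force: 0.0
```

```bash
cat >> h.py <<'E'
def go(x,y,z,yaw):
    s=ctrl.state();p=s['position'];w=s['eef_rot'][2]
    d=np.array([x,y,z])-p
    print('t',s['time'],'pos',p.round(4),'yaw',np.degrees(w).round(2),'F',np.round(s['wrist_force'],1),'j6',round(s['joint_positions'][5],2))
    print('cmd cm',np.round(100*np.array([np.cos(w)*d[0]+np.sin(w)*d[1],np.sin(w)*d[0]-np.cos(w)*d[1],-d[2]]),2),'turn',round((np.degrees(w)-yaw+180)%360-180,2))
E
python3 -c "
from h import *
go(.552,.1975,.255,190)"
```

```text
t 0.9333 pos [0.437  0.3366 0.2541] yaw -170.4 F [ 0.7  0.8 -0. ] j6 -1.18
cmd cm [ -9.01 -15.63  -0.09] turn -0.4
```

Emit:
arm_command(steps=[[-1.5,-2.6,0,0],[-3,-5.2,0,0],[-4.5,-7.8,0,0],[-6,-10.4,0,0],[-7.5,-13,0,0],[-9,-15.6,0,0],[-9,-15.6,0,0],[-9,-15.6,1.5,0],[-9,-15.6,3,0],[-9,-15.6,3,0]])

```text
time: 1.77
position: [0.5488, 0.1987, 0.2206]
eef_rot: [-3.141, -0.007, -2.977]
wrist_force: [-0.6, -0.9, -1.2]
opening: 0.58
gripper_force: 0.0
```

```bash
python3 - <<'E'
from h import *
go(.552,.1975,.161,190)
snap('top','t1',(100,110,360,240),3)
E
```

```text
t 1.7667 pos [0.5488 0.1987 0.2206] yaw -170.57 F [-0.6 -0.9 -1.2] j6 -1.48
cmd cm [-0.29 -0.17  5.96] turn -0.57
```

View pics/t1.png

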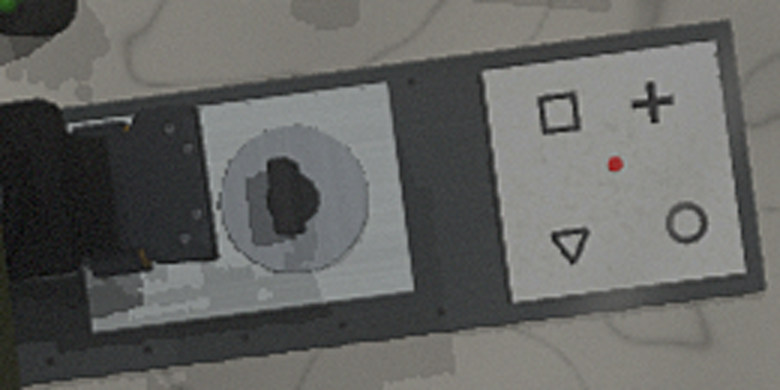

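The top view shows the gripper over the side knob. The screen, the spot at (615,164) and the cross at (652,102) are still visible.

Emit:
arm_command(steps=[[0,0,1,0],[0,0,2,0],[0,0,3,0],[0,0,4,0],[0,0,5,0],[0,0,6,0],[0,0,6,0],[0,0,6,0],[0,0,6,0],[0,0,6,0]])

```text
time: 2.65
position: [0.5515, 0.1992, 0.1655]
eef_rot: [3.141, 0.001, -2.977]
wrist_force: [0.9, 0.1, 0.6]
opening: 0.577
gripper_force: 0.0
```

```bash
python3 - <<'E'
from h import *
go(.552,.1975,.161,190)
E
```

```text
t 2.65 pos [0.5515 0.1992 0.1655] yaw -170.56 F [0.9 0.1 0.6] j6 -1.48
cmd cm [-0.02 -0.18  0.45] turn -0.56
```

Emit:
arm_command(steps=[[0,-0.2,0.3,0],[0,-0.2,0.3,0],[0,-0.2,0.3,0],[0,-0.2,0.3,0],[0,-0.2,0.3,0],[0,-0.2,0.3,0],[0,-0.2,0.3,0],[0,-0.2,0.3,0],[0,-0.2,0.3,0],[0,-0.2,0.3,0]], claw=0.5, newtons=20)

```text
time: 3.48
position: [0.5513, 0.197, 0.1617]
eef_rot: [-3.141, -0.0, -2.977]
wrist_force: [0.0, -1.4, 0.5]
opening: 0.146
gripper_force: 20.0
```

```bash
cat >> h.py <<'E'
HEAD=np.array([0.5664,0.1035]);CROSS=np.array([0.6487,-0.1306])
def spot():
    im=ctrl.snapshot('top')[:,:,::-1].astype(int)
    m=(im[:,:,2]-im[:,:,1]>60);m[:, :250]=0;m[:110]=0;m[220:]=0;v,u=np.nonzero(m)
    s=p2w('top',u.mean(),v.mean(),.023)[:2]
    a,b=s-HEAD,CROSS-HEAD
    an=lambda d:np.degrees(np.arctan2(d[1],d[0]))
    print('n',len(u),'spot',s.round(4),'err mm',(1000*(CROSS-s)).round(1),'side knob ccw deg',((an(b)-an(a))/.3).round(1),'top cw deg',np.degrees((np.hypot(*b)-np.hypot(*a))/.055).round(1))
E
python3 - <<'E'
from h import *
spot();go(.552,.1975,.161,190)
E
```

```text
n 19 spot [ 0.5998 -0.105 ] err mm [ 48.9 -25.6] side knob ccw deg 34.2 top cw deg 38.5
t 3.5333 pos [0.5513 0.1971 0.1617] yaw -170.56 F [ 0.1 -1.1  1. ] j6 -1.48
cmd cm [-0.08  0.03  0.07] turn -0.56
```

Emit:
arm_command(steps=[[0,0,0,-4],[0,0,0,-8],[0,0,0,-12],[0,0,0,-16],[0,0,0,-20],[0,0,0,-24],[0,0,0,-28],[0,0,0,-32],[0,0,0,-34],[0,0,0,-34]])

```text
time: 4.37
position: [0.5514, 0.197, 0.1617]
eef_rot: [-3.141, -0.0, -2.383]
wrist_force: [0.3, -0.9, 0.8]
opening: 0.145
gripper_force: 20.0
```

```bash
python3 - <<'E'
from h import *
spot();go(.552,.1975,.161,190)
E
```

```text
n 21 spot [ 0.6363 -0.096 ] err mm [ 12.4 -34.6] side knob ccw deg 0.2 top cw deg 38.3
t 4.4167 pos [0.5514 0.197  0.1617] yaw -136.6 F [-0.  -1.1  0.1] j6 -2.08
cmd cm [-0.08 -0.01  0.07] turn 33.4
```

Emit:
arm_command(steps=[[0,0,0,-34],[0,0,0,-34],[0,0,0,-34],[0,0,0,-34],[0,0,-1,-34],[0,0,-2.5,-34],[0,0,-4,-34],[0,0,-5.5,-34],[0,0,-7,-34],[0,0,-7,-34]], claw=5.5)

```text
time: 5.25
position: [0.553, 0.1978, 0.2356]
eef_rot: [-3.136, 0.003, -1.791]
wrist_force: [0.4, -0.3, 0.9]
opening: 0.579
gripper_force: 0.0
```

I made a mistake there: rows are relative to the start of each call, so repeating -34 turned the tool again while the fingers opened. I'll check where the spot went.

```bash
python3 - <<'E'
from h import *
spot();go(.552,.1975,.23,190)
E
```

```text
n 20 spot [ 0.6365 -0.0959] err mm [ 12.2 -34.7] side knob ccw deg 0.0 top cw deg 38.3
t 5.3 pos [0.5523 0.1975 0.2337] yaw -102.59 F [0.8 0.1 0.3] j6 -2.67
cmd cm [0.01 0.03 0.37] turn 67.41
```

The spot didn't move and the side-knob error is 0. Next is the top knob.

Emit:
arm_command(steps=[[1.1,-0.4,0,6.5],[2.2,-0.9,0,13],[3.3,-1.3,0,19.5],[4.4,-1.7,0,26],[5.5,-2.1,0,32.5],[6.6,-2.6,0,39],[7.7,-3,0,45.5],[8.9,-3.4,0,52],[8.9,-3.4,0,58],[8.9,-3.4,0,60]])

```text
time: 6.13
position: [0.5645, 0.1021, 0.2297]
eef_rot: [3.141, -0.002, -2.843]
wrist_force: [0.5, -0.3, 0.2]
opening: 0.573
gripper_force: 0.0
```

```bash
python3 - <<'E'
from h import *
go(.5664,.1035,.168,197.5)
E
```

```text
t 6.1333 pos [0.5645 0.1021 0.2297] yaw -162.9 F [ 0.5 -0.3  0.2] j6 -1.78
cmd cm [-0.22  0.07  6.17] turn -0.4
```

Emit:
arm_command(steps=[[-0.2,0.1,1,0],[-0.2,0.1,2,0],[-0.2,0.1,3,0],[-0.2,0.1,4,0],[-0.2,0.1,5,0],[-0.2,0.1,6.1,0],[-0.2,0.1,6.1,0],[-0.2,0.1,6.1,0],[-0.2,0.1,6.1,0],[-0.2,0.1,6.1,0]])

```text
time: 6.97
position: [0.5673, 0.1045, 0.1716]
eef_rot: [-3.141, 0.002, -2.837]
wrist_force: [0.7, -0.5, -0.2]
opening: 0.578
gripper_force: 0.0
```

Emit:
arm_command(steps=[[0,0,0,0],[0,0,0,0],[0,0,0,0],[0,0,0,0],[0,0,0,0],[0,0,0,0],[0,0,0,0],[0,0,0,0],[0,0,0,0],[0,0,0,0]], claw=0.5)

```text
time: 7.8
position: [0.567, 0.1037, 0.1707]
eef_rot: [-3.14, 0.0, -2.837]
wrist_force: [1.4, -4.0, -0.1]
opening: 0.148
gripper_force: 20.0
```

```bash
python3 - <<'E'
from h import *
spot();go(.5664,.1035,.168,197.5)
E
```

```text
n 20 spot [ 0.6365 -0.0959] err mm [ 12.2 -34.7] side knob ccw deg 0.0 top cw deg 38.3
t 7.85 pos [0.567  0.1037 0.1707] yaw -162.56 F [ 1.8 -3.6 -0.9] j6 -1.79
cmd cm [ 0.06 -0.    0.27] turn -0.06
```

Emit:
arm_command(steps=[[0,0,0,4],[0,0,0,8],[0,0,0,12],[0,0,0,16],[0,0,0,20],[0,0,0,24],[0,0,0,28],[0,0,0,33],[0,0,0,38],[0,0,0,38]])

```text
time: 8.68
position: [0.567, 0.1028, 0.1707]
eef_rot: [-3.139, 0.001, 2.78]
wrist_force: [1.2, -7.7, 0.7]
opening: 0.145
gripper_force: 20.0
```

```bash
python3 - <<'E'
from h import *
spot();go(.5664,.1035,.168,197.5)
E
```

```text
n 19 spot [ 0.6482 -0.1304] err mm [ 0.5 -0.2] side knob ccw deg 0.3 top cw deg 0.3
t 8.7333 pos [0.5669 0.1028 0.1707] yaw 159.4 F [ 0.4 -6.7  1.2] j6 -1.12
cmd cm [0.08 0.05 0.27] turn -38.1
```

The spot is on the cross. I'll release with no turn and rise.

Emit:
arm_command(steps=[[0,0,0,0],[0,0,0,0],[0,0,0,0],[0,0,0,0],[0,0,0,0],[0,0,-1,0],[0,0,-3,0],[0,0,-5,0],[0,0,-8,0],[0,0,-10,0]], claw=5.5)

```text
time: 9.57
position: [0.5672, 0.1047, 0.2741]
eef_rot: [3.14, 0.002, 2.783]
wrist_force: [-0.1, 0.9, 0.3]
opening: 0.577
gripper_force: 0.0
```

Emit:
arm_command(steps=[[0,0,0,0],[0,0,0,0],[0,0,0,0],[0,0,0,0],[0,0,0,0],[0,0,0,0],[0,0,0,0],[0,0,0,0],[0,0,0,0],[0,0,0,0]])

```text
time: 10.4
position: [0.5667, 0.1044, 0.2706]
eef_rot: [-3.142, -0.0, 2.783]
wrist_force: [-0.0, 0.7, 0.2]
opening: 0.58
gripper_force: 0.0
```

```bash
python3 - <<'E'
from h import *
spot();go(.5664,.1035,.168,197.5);snap('top','t2',(250,110,370,230),4)
E
```

```text
n 18 spot [ 0.6484 -0.1302] err mm [ 0.3 -0.4] side knob ccw deg 0.1 top cw deg 0.5
t 10.45 pos [0.5668 0.1044 0.2707] yaw 159.44 F [-0.6  0.3  0.6] j6 -1.12
cmd cm [ 0.   -0.1  10.27] turn -38.06
```

View pics/t2.png

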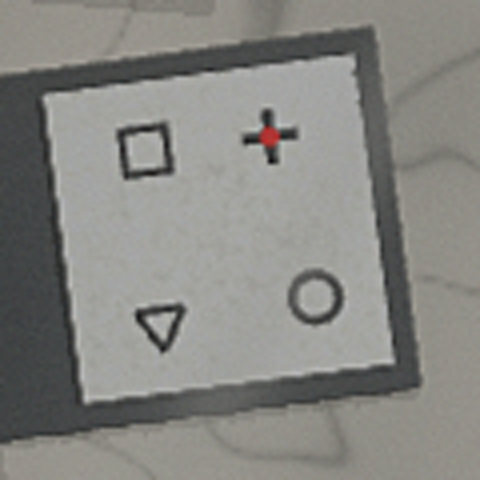

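The crop shows the red spot centred on the cross at (270,136), with the gripper clear of everything.

```bash
python3 -c "
from plant import ctrl
print(ctrl.close_job())"
```

```text
the job is handed in; nothing more can be done
None
```

The job is handed in at about 10.5 s: the red spot measured about 0.5 mm from the cross centre, both knobs are released, and the gripper is clear; the judge's result was not shown.

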